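# Release the ratchet clamp and push its jaw fully back

## Robot

A 7-joint arm with a two-finger parallel gripper is mounted at the origin on the work surface; the furniture and walls round the work are solid. World frame = base frame: x ahead of the robot, y to its left, z up, the work surface at z = 0. Lengths are in m, angles in rad, forces in N, time in s.
With the tool pointing down it reaches from about 0.425 to 0.8 m from the base axis. Payload 8.3 kg.
Tool frame: the origin (TCP) lies at the centre of the arm's flange, where the gripper is bolted on; the fingertips stand 173 mm ahead of it and the grasp point (between the pads) lies 155 mm ahead of it (env.tip_reach is the distance from the TCP to the fingertips, in m); z points along the fingers, x is the direction in which the jaws open and shut, and the axes are right-handed (so a half turn about z gives the same grasp; the last joint's range is limited). The gripper opens to 85 mm and grips with 20 to 120 N. Pads are 22 mm wide; open, the fingers measure 114 mm over their backs; the gripper's body (76 mm by 85 mm) begins 54 mm behind the grasp point. The pads swing forward as they close: fully open they stand 13 mm farther back than shut.
Start: joints at [-1.168, 0.383, 0.016, 1.37, -0.006, 1.388, -0.046], TCP at [0.281, 0.558, 0.405] pointing down, gripper open.
Joint ranges: [-2.95, 2.95], [-0.25, 2.06], [-1.52, 1.56], [0.18, 2.33], [-1.44, 4.58], [0.02, 2.06], [-3.01, 3.01]. Speed limits (rad/s): [2.39, 2.39, 3.01, 3.01, 3.14, 3.14, 3.14].

## Interface

Orientations are given as a rotation vector (axis times angle).
In Python, from bench import env, hand, state, grab_frame, spotter gives the robot as it stands. The module is installed in compiled form; this text tells all that it offers. Calls block until the motion is done:
- env.move_pose(position, orientation): joint-space move of the TCP to a pose.
- env.servo_line(position, ori=None, max_speed=0.15): straight line of the TCP; ori=None keeps the orientation; max_speed is the mean speed in m/s.
- env.goto_joints(angles): joint-space move.
- hand.command_gripper(opening, newtons=None): opening from 0.0 (shut) to 1.0 (fully open); newtons is the grip in N (None keeps the last); returns when the fingers have stopped.
- env.wait(seconds).
- env.solve_ik(position, orientation): joint angles nearest the present ones, or None.
- state(): the state.
- grab_frame(name): name is "scene" or "top" or "wrist"; returns a dict with "pixels" (420x560x3 uint8, red, green, blue), "K" (3x3 intrinsics, pixels), "k1" (the pictures are not rectified: a ray, as slopes to the right and down, at radius r is drawn at 1 + k1 r^2 times it, then the intrinsics apply), "rvec" (rotation vector, rad) and "tvec" (3), from world to camera coordinates, as OpenCV has them. Camera axes: x right, y down, z forward; pixel columns grow to the right and rows downward; lengths in m; the calibration is good to about 2 mm. A picture is of the moment at which its call begins. There is no depth.
A pose or a line that the arm cannot do raises env.Unreachable and nothing moves.
- env.close_job(): hands the job in, once; it reports no verdict.
Trained networks look in a picture, given as the dict that the camera call returned (one of the last four; its "shot" number tells which), for a name from the list of things; names that differ only in an ending like _2 or _b are one class to them, and where a whole thing is asked for, a point or a joint stands for the part that bears it (a point fixed in the world has none). Each returns a list of dicts, best first, with "score" (0 to 1); they miss things now and then, are a little off and sometimes report something else, mostly with a low value. They report only what shows in the picture. A call takes as long as a camera call.
- spotter.recognise(picture, target): "at" ([x, y, z] in m, in the coordinates of the camera as it stood for that picture, good to about 4 mm: the middle of the surface that is visible of it).
- spotter.regions_of(picture, target): "region" (420x560 bool, what is visible of it).
The state is a dict: "clock": time; "q": joint angles; "joint_vel": joint speeds; "effort": joint torques, N m; "ee_pos": TCP position; "tool_rot": TCP orientation; "contact_force": force on the tool from outside, world axes, zero at the start; "ft_torque": the same for the moment, N m; "width": opening from 0.0 (shut) to 1.0 (fully open).
Only numpy, scipy, OpenCV 4.12 (cv2) and the standard library are available. Lean on these libraries where they do the work, as an engineer would, in place of code of your own. Each camera call takes 0.05 s, during which the arm holds its last target. There are 200 camera calls.

## Task

Open the bench clamp all the way so that the aluminium angle clip in it lies free: press the black ratchet release on the sliding jaw down with the fingertips and, keeping it down, push the jaw back along its bar until it stands against the end stop, then let the release spring up again. Only press and push: do not take hold of the jaw by its clamping pad, do not touch or lift the clip, and leave everything else on the bench where it lies.

Things in the scene. Friction and masses are not known exactly. Their poses are not given: they have to be found in the camera images.
- clamp: Ratchet bench clamp, fixed to the bench, grey and steel, 340 mm long, 92 mm wide. Origin: on the bench under the middle of its steel bar (44 mm wide, top at z = 26 mm). Its x axis runs along the bar from the fixed jaw (58 mm high, clamping face at x = -119 mm) to the end stop (44 mm high, from x = 114 mm); y across, z up. Place and yaw vary.
- jaw (a joint): Travel of the grey sliding jaw along the bar, m: 0 = nearest the fixed jaw (35 mm between clamping faces), 0.110 = fully back against the end stop; starts between 0 and 0.045. A ratchet stops it going back (about 6 mm of play) unless the release is held down, then it slides with about 3 N of friction. Towards the fixed jaw it clicks freely. Jaw: 92 mm wide, 86 mm long, its front head 58 mm high.
- release (a joint): Travel of the black release paddle, m: 0 = up, 0.008 = fully down. Spring: about 2 N to start, 6 N fully down. The ratchet lets go from about 0.0045 and catches again when the paddle rises, so keep it down while pushing. If the jaw stands on top of a tooth it rests at up to 0.0035.
- release_top (a point): Centre of the top of the release paddle, a black ribbed plate on the jaw, 42 mm along the bar by 62 mm across; its top is 66 mm above the bench when up and 58 mm fully down, when it is level with the jaw's head. Nothing stands higher beside it but the heel, whose inner face is 24 mm farther along the clamp's +x.
- heel_face (a point): Middle of the inner face of the jaw's heel, 80 mm above the bench: an upright cross plate at the jaw's rear, 14 mm thick, 92 mm wide, top 92 mm above the bench. Fingertips that press the paddle push against this face, along the clamp's +x, to slide the jaw back.
- jaw_pad: The sliding jaw's rubber clamping pad, 4 x 84 x 30 mm, on the face towards the fixed jaw; origin at its centre, 42 mm above the bench. Not to be touched.
- clip: Loose drilled aluminium angle clip, 52 x 31 mm and 25 mm high, lying on the bar between the jaws, up to 49 mm free of the sliding jaw. Origin: centre of its underside, 26 mm above the bench. To be left as it lies.
- cleco_a: Bystander: a dark spring pin (sheet-metal fastener), 64 x 12 mm, lying beside the clamp on the robot's side. Origin: centre of its underside.
- cleco_b: Bystander: a copper-coloured spring pin, 64 x 12 mm, lying beside the clamp on the robot's side. Origin: centre of its underside.
- deburrer: Bystander: a deburring tool, 126 x 15 mm, lying beside the clamp on the robot's side. Origin: centre of its underside.
- screwdriver: Bystander: a screwdriver, 186 x 26 mm, lying beyond the clamp. Origin: centre of its underside.
- masking_tape: Bystander: a roll of masking tape, 104 mm across, 24 mm high, to the left. Origin: centre of its underside.
- oil_bottle: Bystander: a standing squeeze bottle, 52 mm across, 140 mm high, far right. Origin: centre of its underside.
- mallet: Bystander: a lying rubber mallet, 91 x 211 x 55 mm, to the right. Origin: centre of its underside.

How it is judged:
By the outcome, as a careful person would: the job done as asked, in the order asked, and still so for the second after the job is handed in, with the robot touching nothing.
It also fails if it takes over 32 s, if anything falls off the work surface, if the arm or the gripper's body presses on something with over 40 N, if the wrist force passes 120 N, or if a joint passes its speed limit or range.

## Working session

There is one attempt and no reset: what is moved stays moved. The work goes in short steps, each a Python script; the robot and the scene stay as the last script left them, time stands still between calls to the robot, and variables do not carry over. Pictures are saved under pics/ and viewed, about 8 in all and at most 12, crops included, and the job is handed in when it is done.

```bash
mkdir -p pics; cat > h.py <<'E'
import numpy as np, cv2
from bench import env, hand, state, grab_frame, spotter
from scipy.spatial.transform import Rotation as R
def save(f,n): cv2.imwrite(f'pics/{n}.png', f['pixels'][:,:,::-1])
def w(f,p):
    Rm=cv2.Rodrigues(np.array(f['rvec'],float))[0]; return Rm.T@(np.array(p)-np.array(f['tvec']).ravel())
def ray(f,uv):
    d=np.array([f['k1'],0,0,0,0],float); s=cv2.undistortPoints(np.array(uv,float).reshape(-1,1,2),np.array(f['K'],float),d)[:,0]
    Rm=cv2.Rodrigues(np.array(f['rvec'],float))[0]
    return -Rm.T@np.array(f['tvec']).ravel(), np.c_[s,np.ones(len(s))]@Rm
def onz(f,uv,z):
    o,d=ray(f,uv); return o+d*((z-o[2])/d[:,2])[:,None]
def px(f,P):
    return cv2.projectPoints(np.array(P,float).reshape(-1,3),np.array(f['rvec'],float),np.array(f['tvec'],float),np.array(f['K'],float),np.array([f['k1'],0,0,0,0],float))[0][:,0]
E
python3 - <<'E'
from h import *
np.set_printoptions(precision=4,suppress=True)
for c in ('top','scene'):
    f=grab_frame(c); save(f,c+'0')
    for t in ('clamp','jaw','release','release_top','heel_face','jaw_pad','clip'):
        r=spotter.recognise(f,t); print(c,t,[(round(x['score'],2),w(f,x['at'])) for x in r[:2]])
        g=spotter.regions_of(f,t)
        if g:
            m=g[0]['region'].astype(np.uint8); cs=max(cv2.findContours(m,0,2)[0],key=cv2.contourArea); print('   ',m.sum(),cv2.minAreaRect(cs))
s=state();print(s['clock'],s['ee_pos'],s['tool_rot'],s['contact_force'],env.tip_reach)
E
```

```text
top clamp [(0.86, array([ 0.5372, -0.01  ,  0.0451]))]
    3357 ((296.0216369628906, 210.07028198242188), (39.260467529296875, 96.60721588134766), 72.89727020263672)
top jaw [(0.89, array([0.5258, 0.0089, 0.0563])), (0.59, array([ 0.7203, -0.2107,  0.08  ]))]
    1325 ((267.48114013671875, 218.93399047851562), (39.422481536865234, 35.85110855102539), 74.05460357666016)
top release [(0.93, array([0.5294, 0.0088, 0.0669]))]
    387 ((269.29412841796875, 218.17649841308594), (24.73863410949707, 16.00735092163086), 75.96376037597656)
top release_top [(0.69, array([ 0.5374, -0.0092,  0.0441])), (0.29, array([0.5091, 0.0693, 0.0326]))]
top heel_face [(0.97, array([0.5228, 0.0097, 0.0534]))]
    1302 ((267.8500061035156, 219.5500030517578), (38.8960075378418, 36.049957275390625), 71.56504821777344)
top jaw_pad [(0.49, array([0.5141, 0.0529, 0.0551])), (0.42, array([ 0.5398, -0.0077,  0.0438]))]
top clip [(0.59, array([0.5099, 0.0701, 0.0299]))]
    235 ((244.64707946777344, 227.08827209472656), (19.887920379638672, 12.369317054748535), 75.96376037597656)
scene clamp [(0.42, array([0.5363, 0.1328, 0.0025]))]
    37 ((268.0, 265.5), (4.0, 9.0), 0.0)
scene jaw []
scene release [(0.52, array([ 0.4751, -0.1359,  0.0108])), (0.41, array([0.6148, 0.0633, 0.0211]))]
scene release_top [(0.18, array([ 0.4718, -0.1367,  0.0082]))]
scene heel_face [(0.45, array([0.6166, 0.0629, 0.0217]))]
scene jaw_pad []
scene clip [(0.67, array([0.6162, 0.0651, 0.0223]))]
1.5 [0.2807 0.5584 0.4047] [-2.6741 -1.6488  0.0002] [-0.4358 -0.4543 -0.8138] 0.1734
```

View pics/top0.png

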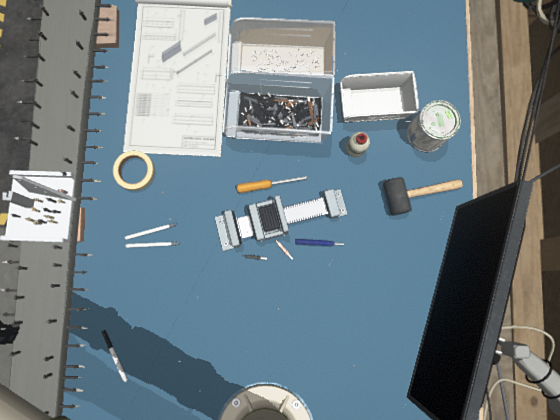

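View pics/scene0.png

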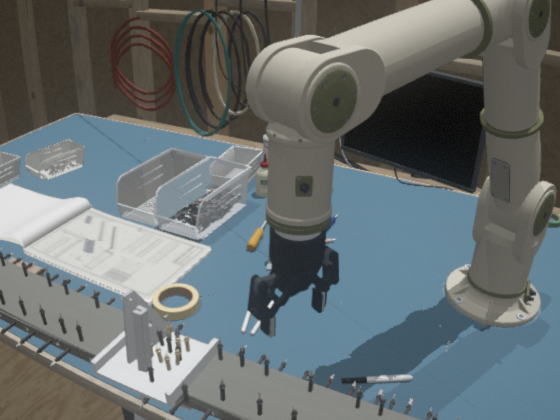

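```bash
cat >> h.py <<'E'
def ori(yaw): # tool down, tool x at yaw in world
    x=np.array([np.cos(yaw),np.sin(yaw),0]); z=np.array([0,0,-1.]); return R.from_matrix(np.c_[x,np.cross(z,x),z]).as_rotvec()
E
python3 - <<'E'
from h import *
np.set_printoptions(precision=4,suppress=True)
yaw=np.radians(15)
for a in (yaw,yaw+np.pi): print(env.solve_ik([0.529,0.009,.42],ori(a)), env.solve_ik([0.55,-0.08,.23],ori(a)))
env.move_pose([0.529,0.009,.42],ori(yaw)); print(state()['clock'])
hand.command_gripper(0.0,30); print(state()['clock'],state()['width'])
f=grab_frame('wrist'); save(f,'wrist1'); np.save('w1.npy',f,allow_pickle=True)
for t in ('clamp','jaw','release','release_top','heel_face','jaw_pad','clip'):
    r=spotter.recognise(f,t); print(t,[(round(x['score'],2),w(f,x['at'])) for x in r[:2]])
    if t in('clamp','jaw','release'):
        for x in spotter.regions_of(f,t)[:1]:
            m=x['region'].astype(np.uint8); cs=max(cv2.findContours(m,0,2)[0],key=cv2.contourArea); print('   ',m.sum(),cv2.minAreaRect(cs))
s=state();print(s['clock'],s['ee_pos'],s['q'],s['contact_force'])
E
```

```text
[-0.5888  0.1797  0.5917  1.6307 -0.1021  1.3623  0.2784] [-0.4606  0.4615  0.6947  1.8004 -0.3447  1.0041  0.6326]
[-1.1189  0.417   1.3767  1.6464 -0.4135  1.4233 -2.5753] [-0.8251  0.8547  1.355   1.8126 -0.8886  1.2514 -2.0876]
3.6583
4.425 -0.004108879732771741
clamp [(0.74, array([0.5167, 0.033 , 0.0561]))]
    13728 ((282.0, 196.99996948242188), (93.99998474121094, 119.99998474121094), 0.0)
jaw [(0.56, array([0.5298, 0.0093, 0.067 ]))]
    8465 ((282.0, 186.0), (96.0, 96.0), 90.0)
release [(0.81, array([0.5278, 0.0028, 0.0658]))]
    2582 ((280.0, 188.0), (42.0, 62.0), 90.0)
release_top [(0.9, array([0.5276, 0.0119, 0.0662]))]
heel_face [(0.73, array([0.5277, 0.0108, 0.0676]))]
jaw_pad [(0.91, array([0.5191, 0.0492, 0.0539]))]
clip [(0.67, array([0.5061, 0.0656, 0.0245]))]
4.975 [0.529 0.009 0.42 ] [-0.5888  0.1797  0.5917  1.6307 -0.1021  1.3623  0.2784] [-0.2218  0.6582 -0.4933]
```

View pics/wrist1.png

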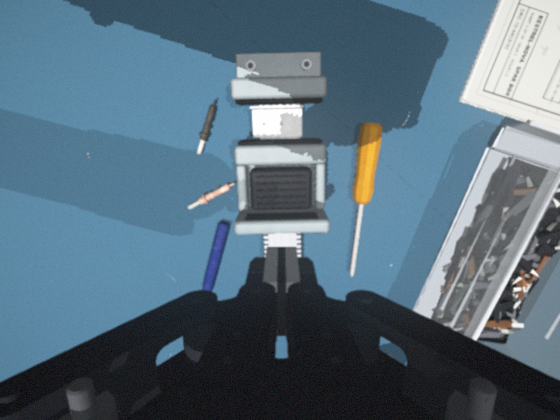

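```bash
python3 - <<'E'
from h import *
np.set_printoptions(precision=4,suppress=True)
f=np.load('w1.npy',allow_pickle=True).item()
cv2.imwrite('pics/crop1.png',cv2.resize(f['pixels'][40:250,215:345,::-1],None,fx=4.5,fy=2.8,interpolation=cv2.INTER_CUBIC) if 0 else cv2.resize(f['pixels'][45:245,210:350,::-1],None,fx=3,fy=3,interpolation=cv2.INTER_CUBIC))
g=onz(f,[[280,188],[249,188],[311,188],[280,167],[280,209]],.066); print(g)
o,_=ray(f,[[280,210]]); print('cam',o)
for b in (13,15,17):
    b=np.radians(b); cx=np.array([np.sin(b),-np.cos(b),0]);cy=np.array([np.cos(b),np.sin(b),0])
    c=np.array([0.5277,0.0115,0]) 
    P=[c+cx*-150+0 for _ in ()]
E
```

```text
[[ 0.528   0.0074  0.066 ]
 [ 0.4981 -0.0006  0.066 ]
 [ 0.5579  0.0154  0.066 ]
 [ 0.5226  0.0277  0.066 ]
 [ 0.5336 -0.0136  0.066 ]]
cam [0.5115 0.0728 0.3898]
```

View pics/crop1.png

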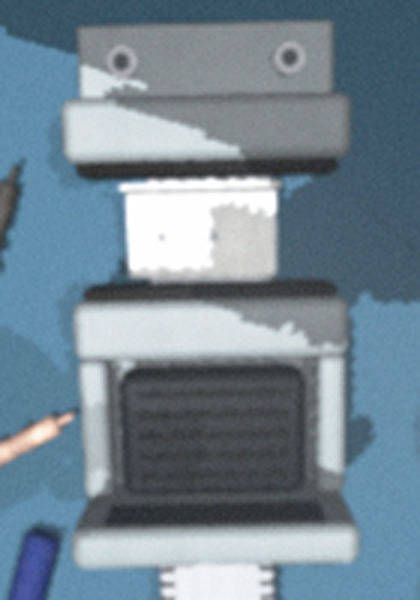

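```bash
cat >> h.py <<'E'
yaw=np.radians(16.2); O=ori(yaw)
cx=np.array([np.sin(yaw),-np.cos(yaw),0]); cy=np.array([np.cos(yaw),np.sin(yaw),0])
Z=np.array([0,0,1.]); T=env.tip_reach
def F():
    c=np.array(state()['contact_force']); return np.array([c@cx,c@cy,c[2]])
E
python3 - <<'E'
from h import *
np.set_printoptions(precision=4,suppress=True)
f=np.load('w1.npy',allow_pickle=True).item()
p=onz(f,[[281,188.2]],.0655)[0]; h=onz(f,[[281.7,221]],.092)[0]
print('paddle',p,'heel',h,'heel-paddle along',(h-p)@cx,'across',(h-p)@cy)
j=onz(f,[[210+206.5/3,45+130/3.],[210+211/3,45+330/3.]],.058); d=j[1]-j[0]; print('yaw',np.degrees(np.arctan2(d[0],-d[1])))
c=p.copy(); c[2]=0; c=c+cx*5; np.save('c.npy',c)
print(env.solve_ik(c+cx*.13+Z*(.058+T),O))
env.move_pose(c+Z*(.10+T),O); env.wait(.2); f0=F(); np.save('f0.npy',f0); print(state()['clock'],f0)
env.servo_line(c+Z*(.070+T),max_speed=.06)
for z in (.0655,.063,.061,.059):
    env.servo_line(c+Z*(z+T),max_speed=.03); env.wait(.1); s=state(); print(z,s['ee_pos'][2]-T,F()-f0)
print(state()['clock'])
g=grab_frame('scene'); save(g,'scene2')
E
```

```text
paddle [0.5291 0.0074 0.0655] heel [ 0.5364 -0.0176  0.092 ] heel-paddle along 0.026019447147111675 across 8.291648818006529e-05
yaw 16.208943653050444
NoneTraceback (most recent call last):
  File "<stdin>", line 9, in <module>
bench.Unreachable: the arm cannot take that pose within its joint ranges
```

```bash
python3 - <<'E'
from h import *
np.set_printoptions(precision=3,suppress=True)
c=np.load('c.npy'); print(c,T,O)
for y in (10,15,16.2,20,180+16.2,196.2-360):
  for t,z in ((0,.2734),(0,.232),(.06,.232),(.13,.232)):
    print(y,t,z,env.solve_ik(c+cx*t+Z*z,ori(np.radians(y))))
E
```

```text
[ 1.924 -4.794  0.   ] 0.1734 [3.11  0.443 0.   ]
10 0 0.2734 None
10 0 0.232 None
10 0.06 0.232 None
10 0.13 0.232 None
15 0 0.2734 None
15 0 0.232 None
15 0.06 0.232 None
15 0.13 0.232 None
16.2 0 0.2734 None
16.2 0 0.232 None
16.2 0.06 0.232 None
16.2 0.13 0.232 None
20 0 0.2734 None
20 0 0.232 None
20 0.06 0.232 None
20 0.13 0.232 None
196.2 0 0.2734 None
196.2 0 0.232 None
196.2 0.06 0.232 None
196.2 0.13 0.232 None
-163.8 0 0.2734 None
-163.8 0 0.232 None
-163.8 0.06 0.232 None
-163.8 0.13 0.232 None
```

My offset was 5 m instead of 5 mm. The unreachable error meant nothing moved. I'll fix it and carry on.

```bash
python3 - <<'E'
from h import *
np.set_printoptions(precision=4,suppress=True)
c=np.array([.5291,.0074,0])+cx*.005; np.save('c.npy',c)
q=env.solve_ik(c+cx*.13+Z*(.058+T),O); print(q); assert q is not None
env.move_pose(c+Z*(.10+T),O); env.wait(.2); f0=F(); np.save('f0.npy',f0); print(state()['clock'],f0)
env.servo_line(c+Z*(.070+T),max_speed=.06)
for z in (.0655,.063,.061,.059):
    env.servo_line(c+Z*(z+T),max_speed=.03); env.wait(.1); s=state(); print(z,s['ee_pos'][2]-T,F()-f0)
print(state()['clock'])
g=grab_frame('wrist'); save(g,'wrist2')
E
```

```text
[-0.3164  0.4906  0.6164  1.7311 -0.3246  1.0236  0.6982]
5.8167 [ 1.5033 -0.4103 -0.0287]
0.0655 0.06587378173050829 [-0.5412  0.7075  1.855 ]
0.063 0.06320680237653731 [-1.6483  1.1455  3.164 ]
0.061 0.06115186540731432 [-0.2978  1.7893  4.7857]
0.059 0.059245810449569336 [-1.5525  1.7817  5.4791]
7.9167
```

View pics/wrist2.png

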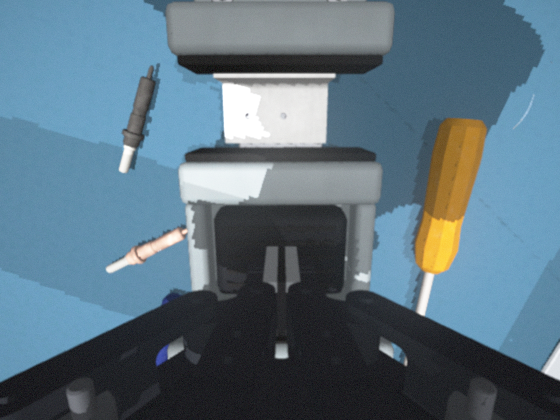

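The tips are on the paddle, around (282,265), and it is pressed about 6.8 mm. The 5.5 N reading matches the spring. Next I push along +x, watching the force.

```bash
python3 - <<'E'
from h import *
np.set_printoptions(precision=4,suppress=True)
c=np.load('c.npy'); f0=np.load('f0.npy'); zc=.0584+T; t=0
while t<.135:
    t+= .01 if t<.095 else .003
    env.servo_line(c+cx*t+Z*zc,max_speed=.05); s=state(); f=F()-f0
    print(round(t,3),((np.array(s['ee_pos'])-c)@cx).round(4),(s['ee_pos'][2]-T).round(4),f)
    if f[0]<-16 or abs(f).max()>30: break
env.wait(.3); print(F()-f0,state()['clock']); np.save('t.npy',t)
g=grab_frame('wrist'); save(g,'wrist3'); g=grab_frame('top'); save(g,'top3')
E
```

```text
0.01 0.0101 0.0586 [-1.1585  1.211   5.5867]
0.02 0.0201 0.0587 [-1.775   2.4825  6.0702]
0.03 0.0301 0.0587 [-0.3231  1.826   5.7556]
0.04 0.0401 0.0587 [-0.7776  1.2159  5.5684]
0.05 0.0501 0.0587 [-1.5584  2.5353  6.4385]
0.06 0.06 0.0587 [-1.5724  2.1746  6.0924]
0.07 0.07 0.0586 [-1.4312  1.4961  5.4414]
0.08 0.08 0.0587 [-1.5433  3.1252  5.9451]
0.09 0.09 0.0587 [-1.8737  2.5286  5.1928]
0.1 0.1 0.0586 [-1.016   2.7117  5.6219]
0.103 0.1025 0.0585 [-2.4833  1.4735  5.5567]
0.106 0.1054 0.0585 [-4.0808  1.4205  4.9589]
0.109 0.1083 0.0585 [-3.1886  1.535   5.2619]
0.112 0.1113 0.0584 [-2.9312  1.1844  6.582 ]
0.115 0.1141 0.0583 [-3.7605  0.9784  5.5193]
0.118 0.117 0.0582 [-4.9601  0.6078  6.6013]
0.121 0.1192 0.0581 [-7.7243  0.117   6.7162]
0.124 0.1199 0.0581 [-17.5979  -3.7956  14.0361]
[-16.4403  -2.5595  13.6576] 13.7667
```

```bash
python3 - <<'E'
import cv2,numpy as np
a=cv2.imread('pics/wrist3.png'); b=cv2.resize(cv2.imread('pics/top3.png')[170:270,200:360],None,fx=3,fy=3,interpolation=cv2.INTER_CUBIC)
a=cv2.resize(a,(400,300)); o=np.zeros((600,480,3),np.uint8); o[:300,:400]=a; o[300:,:480]=b; cv2.imwrite('pics/both3.png',o)
E
```

```text
(no output)
```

View pics/both3.png

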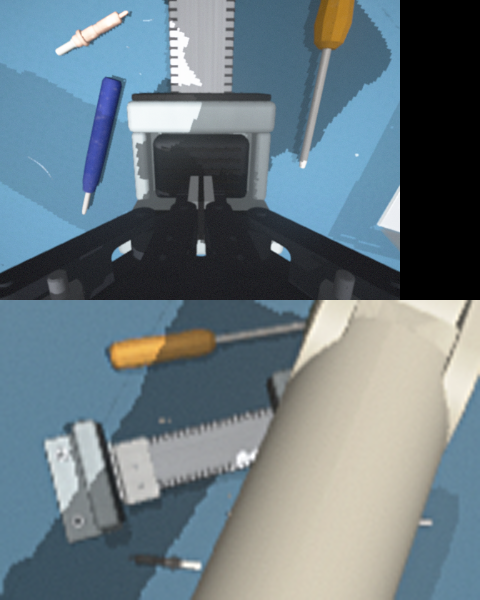

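The jaw is back and the clip hasn't moved. I'll ease the push to about 8 N, lift straight up, retreat and check.

```bash
python3 - <<'E'
from h import *
np.set_printoptions(precision=4,suppress=True)
c=np.load('c.npy'); f0=np.load('f0.npy')
env.servo_line(c+cx*.1215+Z*(.0584+T),max_speed=.02); print(F()-f0)
for z in (.062,.066,.070): env.servo_line(c+cx*.1215+Z*(z+T),max_speed=.03); print(z,F()-f0)
env.servo_line(c+cx*.11+Z*(.11+T),max_speed=.08)
env.move_pose(c+cx*.08+Z*.42,O); env.wait(.2); print(F()-f0,state()['clock'])
f=grab_frame('wrist'); save(f,'wrist4'); np.save('w4.npy',f,allow_pickle=True)
for t in ('release_top','heel_face','jaw_pad','clip'):
    print(t,[(round(x['score'],2),w(f,x['at'])) for x in spotter.recognise(f,t)[:1]])
print(state()['clock'])
E
```

```text
[-9.0316  0.3477  7.7932]
0.062 [-8.6259  0.2245  7.5845]
0.066 [-8.1206 -0.2046  5.6969]
0.07 [-9.2956 -0.2739  2.6386]
[-1.8186  0.9505 -0.6712] 16.4583
release_top [(0.56, array([ 0.5605, -0.0921,  0.0656]))]
heel_face [(0.87, array([ 0.5541, -0.093 ,  0.0628]))]
jaw_pad [(0.8, array([ 0.5487, -0.0566,  0.0538]))]
clip [(0.57, array([0.5034, 0.0687, 0.0276]))]
16.7083
```

View pics/wrist4.png

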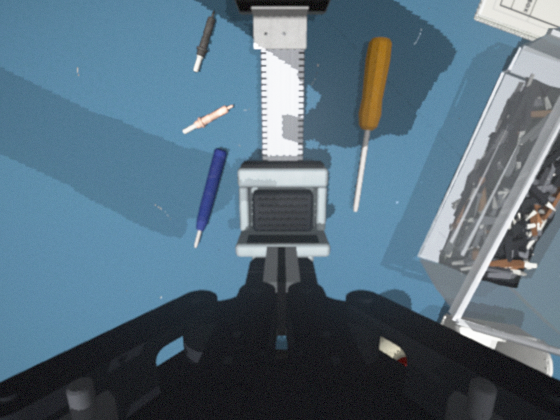

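```bash
python3 - <<'E'
from h import *
np.set_printoptions(precision=4,suppress=True)
a=np.load('w1.npy',allow_pickle=True).item(); b=np.load('w4.npy',allow_pickle=True).item()
d=onz(b,[[282.5,210.5]],.066)[0]-onz(a,[[281,188.2]],.066)[0]; print('paddle shift',d@cx,d@cy)
d=onz(b,[[284,240]],.092)[0]-onz(a,[[281.7,221]],.092)[0]; print('heel',d@cx,d@cy)
p=np.array([.5487-.5191,-.0566-.0492,0]); print('pad',p@cx,p@cy)
print('force',F(),state()['clock'])
if p@cx>.106: env.close_job(); print('closed')
E
```

```text
paddle shift 0.1090700137029069 -5.623873533047949e-05
heel 0.10487469578984418 0.0012421605206062503
pad 0.10985720868338175 -0.0010925659229129813
force [-0.4107  0.4078 -0.412 ] 16.7083
the job is handed in; nothing more can be done
closed
```

The clamp is open all the way, with the jaw pushed back along its bar against the end stop. I handed the job in at 16.7 s.

I pressed the release with the shut fingertips to about 7–8 mm and held it down through the whole push against the heel. At the stop the force rose sharply to about 17 N. I then eased off to about 9 N, lifted straight up so the release could spring back, and moved clear.

**Jaw travel:** the last wrist picture gives about 0.109 m from the paddle and 0.110 m from the pad. A rougher heel-edge reading, picked by eye, gave 0.105 m. The force stop supports fully back, but the contact with the end stop itself was hidden behind the gripper.

**Release:** the network puts the paddle top at 65.6 mm, which matches up (66 mm).

**Clip and other items:** the pictures show the clip still lying beside the fixed jaw. Its network position differs by about 4 mm from the earlier reading, which is within the network's error. The two pins, the deburring tool and the screwdriver look undisturbed. I did not check the tape, bottle or mallet again, but the arm did not go near them.

One script failed early because I entered an offset of 5 m instead of 5 mm. The arm refused the move, so nothing was disturbed.

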